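# Seat the dust cap in a laundry-cart wheel

## Task

Fit the large dust cap to the cart wheel lying on the folding counter: set the cap plug-down in the hub's bore and let go of it, put the cup of the cap driver over it, and press it squarely down until it clicks home with its flange flat on the hub, bearing on it at the stop with about 20 N for half a second. The driver must never press the cap with more than 45 N, or it cracks. Then stand the driver upright on the counter again and let go of it, and leave the small cap, the detergent jug, the wrench and the parts tray where they are.

Things in the scene. Friction and masses are not known exactly. Their poses are not given: they have to be found in the camera images.
- wheel: Loose cart wheel, 0.8 kg, lying flat: dark grey tyre 125 mm across, 40 mm high, white rim; in the middle a round steel bearing sleeve 54 mm across with the bore in it. Its flat top is the hub face: 44 to 52.5 mm above the counter, as the sleeve is pressed in to a different depth in each wheel (it will not move). Origin: centre of the underside, on the bore's axis; z up.
- bore (a point): Point on the bore's axis, 35 mm above the wheel's origin, level with the clips: four sprung brass bars standing about 3 mm into the bore, which is 32 mm across and at least 30 mm deep.
- cap: Large black plastic dust cap, 45 g, 48 mm tall, standing plug-down, round about z. Plug 30 mm long, 30 mm across, with tapered nose (21 mm across at the bottom, full width 8 mm up) and a wide snap groove 12 to 24 mm up; flange 42 mm across, 30 to 34 mm up; crown to grip, 26 mm across, 34 to 48 mm up. Origin: centre of the plug's underside; z towards the crown.
- cap_flange (a point): Centre of the underside of the cap's flange. Set loosely in the bore the cap rests with its nose on the clips, its origin 32 mm above the wheel's. Pushing down is springy: the force rises to roughly 8 to 14 N at 3 to 6 mm, then the clips snap into the groove, and further down it stops hard with the flange on the hub face (9 to 18 mm below the rest); it then stays.
- driver: Cap driver, 0.25 kg, 130 mm tall, standing upright on its cup, round about z. Aluminium cup 41 mm across outside, 32 mm inside, 18 mm deep, open below: it goes over the cap's crown and its rim bears on the flange. Cone and thin neck up to 50 mm; black grip 30 mm across from 50 to 130 mm up. Origin: centre of the cup's rim; z up along the grip.
- small_cap: Bystander: a cap of the same shape and height but only 29 mm across the flange, for another wheel. Origin: centre of its underside.
- detergent: Bystander: blue detergent jug 60 x 100 x 180 mm, standing. Origin: centre of its underside.
- wrench: Bystander: steel wrench 170 mm long, lying flat. Origin: under its middle.
- parts_tray: Bystander: grey tray 120 x 160 x 30 mm with washers and bolts. Origin: centre of its underside.
Not all that is in view belongs to the job. Of the things that look like the driver, take the one that is farthest from the robot's base at the start.

How it is judged:
By the outcome, as a careful person would: the job done as asked, in the order asked, and still so for the second after the job is handed in, with the robot touching nothing.
It also fails if it takes over 64 s, if anything falls off the work surface, if the arm or the gripper's body presses on something with over 40 N, if the wrist force passes 120 N, or if a joint passes its speed limit or range.

## Robot

A 6-joint arm with a two-finger parallel gripper is mounted at the origin on the work surface. World frame = base frame: x ahead of the robot, y to its left, z up, the work surface at z = 0. Lengths are in mm, angles in rad, forces in N, time in s.
With the tool pointing down it reaches from about 275 to 750 mm from the base axis. Payload 10.2 kg.
Tool frame: the origin (TCP) lies where the fingers leave the gripper's body, on its centre line; the fingertips stand 73 mm ahead of it and the grasp point (between the pads) lies 54 mm ahead of it; z points along the fingers, y is the line along which they close (so a half turn about z gives the same grasp; the last joint's range is limited). The gripper opens to 85 mm and grips with 20 to 120 N. Pads are 22 mm wide; open, the fingers measure 114 mm over their backs; the gripper's body (76 mm by 85 mm) begins 54 mm behind the grasp point. The pads swing forward as they close: fully open they stand 13 mm farther back than shut.
Start: joints at [0.992, 0.313, 1.498, -0, 1.331, -0.223], TCP at [182.892, 492.12, 303.894] pointing down, gripper open.
Joint ranges: [-2.94, 2.94], [-0.97, 2.17], [0.19, 2.56], [-1.23, 4.37], [0.02, 3.11], [-2.88, 2.88]. Speed limits (rad/s): [2.39, 2.39, 3.01, 3.14, 3.14, 3.14].

## Interface

Orientations are given as a unit quaternion [w, x, y, z].
In Python, from rig import ctrl gives the robot as it stands.
- The arm moves only by the shell command python3 -m creep 'ROWS' [OPENING] [FORCE]. ROWS is JSON, a list that holds one entry, the list of rows, each a list of 6 numbers: the shift along the world's x, y, z in units of 25 mm (1.0 is 25 mm), then the turn, a rotation vector about the world's x, y, z in units of 5 degrees (1.0 is 5 degrees). In form: [[[x, y, z, ax, ay, az], ...]]. A call has 1 to 20 rows; each row is the pose to reach, as a shift and turn from the pose commanded when the call began; what a row does not reach only later rows make up. A row lasts 1/12 s, in which the tool goes at most 41.7 mm and 7.16 degrees, less where a joint would pass 70% of its speed; a pose out of reach is approached as far as the arm can. A call with a gripper value outside its range is refused whole. OPENING is the finger opening in mm, from 0 to 85.4, set as the call begins (- or left out, the last holds). The fingers move at their own pace and stop on an object; FORCE is the grip in N (left out, the last holds). Time passes only in rows, so rows that repeat a pose let the fingers close. It gives the time, the measured TCP pose, the force, the opening and the grip force at its end, in the units of the state.
- ctrl.sense(): the state, without advancing time (a new reading comes with each control period).
- ctrl.capture(name): name is "scene" or "side" or "wrist"; returns a dict with "image" (384x512x3 uint8, red, green, blue), "fx", "fy", "cx", "cy" (pixels), "R" (3x3) and "t" (3): a world point X has camera coordinates R X + t. Camera axes: x right, y down, z forward; pixel columns grow to the right and rows downward; lengths in mm; the calibration is good to about 2 mm. A picture is of the moment at which its call begins. There is no depth.
- ctrl.finish_job(): hands the job in; it is judged then, once.
The state is a dict: "time_s": time; "joints": joint angles; "dq": joint speeds; "tau": joint torques, N m; "eef_pos": TCP position; "ee_rot": TCP orientation; "force": force on the tool from outside, world axes, zero at the start; "wrist_torque": the same for the moment, N m; "grip_width": opening from 0.0 (shut) to 1.0 (fully open); "grip_force": force on a finger pad.
Only numpy, scipy, OpenCV 4.12 (cv2) and the standard library are available. Lean on these libraries where they do the work, as an engineer would, in place of code of your own. Each camera call takes 0.05 s, during which the arm holds its last target. There are 200 camera calls.

## Working session

There is one attempt and no reset: what is moved stays moved. The work goes in short steps, Python scripts to look and compute and a shell command to move; the robot and the scene stay as the last step left them, time stands still between calls to the robot, and variables do not carry over. Pictures are saved under pics/ and viewed, at most 10 in all, crops included, and the job is handed in when it is done.

```bash
ls; mkdir -p pics; python3 - <<'E'
from rig import ctrl
import cv2,json,numpy as np
s=ctrl.sense(); print({k:np.round(v,3).tolist() for k,v in s.items()})
ims=[]
for n in("scene","side","wrist"):
    c=ctrl.capture(n); cv2.imwrite(f"pics/{n}0.png",c["image"][:,:,::-1]); ims.append(c["image"][:,:,::-1])
    json.dump({k:np.array(v).tolist() for k,v in c.items() if k!="image"},open(f"pics/{n}0.json","w"))
    print(n,c["fx"],c["cx"],c["cy"],np.round(-np.array(c["R"]).T@c["t"]),np.round(c["R"],2).tolist())
E
```

```text
pics
{'time_s': 0.0, 'joints': [0.992, 0.313, 1.498, -0.0, 1.331, -0.223], 'dq': [0.0, -0.002, -0.001, -0.001, 0.0, 0.0], 'tau': [0.002, -41.227, -25.974, -0.0, 0.004, -0.0], 'eef_pos': [182.805, 491.962, 303.337], 'ee_rot': [-0.0, 0.177, 0.984, -0.001], 'force': [-0.206, 0.328, -0.223], 'wrist_torque': [-0.054, -0.021, 0.008], 'grip_force': 0.0, 'grip_width': 0.999}
scene 474.68106497762636 254.58275812154594 184.15041268360036 [1085. -868.  887.] [[0.87, 0.5, -0.01], [0.31, -0.55, -0.77], [-0.39, 0.67, -0.64]]
side 376.8757950997744 258.70072266897176 192.8932422691108 [526. 556. 744.] [[-1.0, -0.07, 0.0], [-0.05, 0.78, -0.63], [0.04, -0.63, -0.78]]
wrist 330.5206652651316 247.56838261091988 193.4461906757984 [116. 517. 373.] [[0.35, 0.94, -0.0], [0.9, -0.33, 0.28], [0.26, -0.1, -0.96]]
```

View pics/scene0.png

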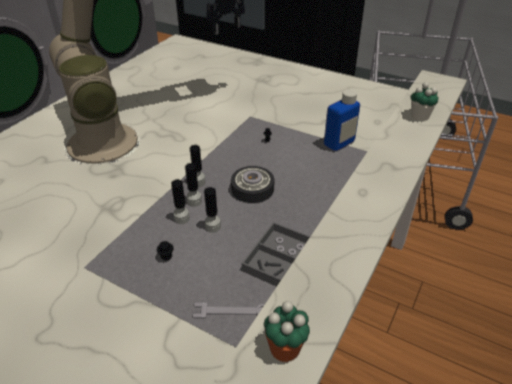

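View pics/side0.png

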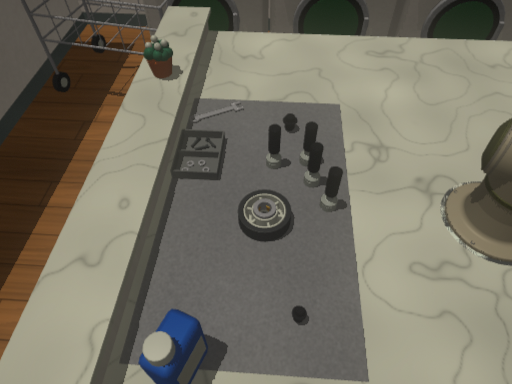

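The two views show four driver-like tools: scene (196,163), (192,185), (179,202), (211,210), which appear in side as (332,190), (315,165), (310,143), (274,145). There are two caps, scene (165,250)/side (290,122) and scene (267,134)/side (300,315), and the wheel is at scene (252,183)/side (265,212). I'll enlarge both views to get precise pixels.

```bash
python3 - <<'E'
import cv2,numpy as np
a=cv2.imread("pics/scene0.png")[120:270,145:295]; b=cv2.imread("pics/side0.png")[100:250,225:355]
b2=cv2.imread("pics/side0.png")
A=cv2.resize(a,None,fx=2.6,fy=2.6,interpolation=cv2.INTER_CUBIC);B=cv2.resize(b,None,fx=2.6,fy=2.6,interpolation=cv2.INTER_CUBIC)
for I,(x0,y0) in((A,(145,120)),(B,(225,100))):
    for p in range(0,150,10):
        q=int(p*2.6)
        cv2.line(I,(q,0),(q,6 if p%50 else 14),(0,255,255),1);cv2.line(I,(0,q),(6 if p%50 else 14,q),(0,255,255),1)
        if p%20==0:
            cv2.putText(I,str(x0+p),(q,24),0,.35,(0,255,255));cv2.putText(I,str(y0+p),(8,q+4),0,.35,(0,255,255))
cv2.imwrite("pics/c1.png",cv2.convertScaleAbs(np.hstack([A,B]),alpha=1.5,beta=15))
E
```

```text
(no output)
```

View pics/c1.png

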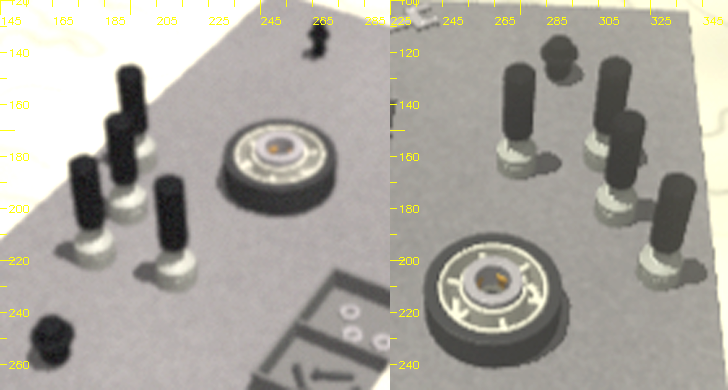

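```bash
cat > h.py <<'E'
import numpy as np,json
from scipy.optimize import least_squares
def load(n): return json.load(open(f"pics/{n}.json"))
def P(c): 
    K=np.array([[c["fx"],0,c["cx"]],[0,c["fy"],c["cy"]],[0,0,1]]); return K@np.c_[c["R"],c["t"]]
def proj(c,X):
    x=P(c)@np.r_[X,1]; return x[:2]/x[2]
def tri(obs): # [(cam,px)]
    r=least_squares(lambda X:np.concatenate([proj(c,X)-p for c,p in obs]),[400,0,50]); return r.x,np.abs(r.fun).max()
def ray(c,p,z): # point on the ray at height z
    R=np.array(c["R"]);o=-R.T@c["t"];d=R.T@[(p[0]-c["cx"])/c["fx"],(p[1]-c["cy"])/c["fy"],1]; return o+d*(z-o[2])/d[2]
E
python3 - <<'E'
from h import *
a,b=load("scene0"),load("side0")
for n,p,q in[("D1",(195.4,145.8),(335.8,168.5)),("D2",(191.2,164.2),(316.5,143.5)),("D3",(177.3,180.8),(311.5,123)),("D4",(210.4,188.5),(274.6,125.4)),("hub",(251.9,176.9),(263.8,206.9)),("cap",(165.4,243.8),(290,117)),("small",(267.3,130.8),(300,311))]:
    X,e=tri([(a,p),(b,q)]); print(n,X.round(1),"err",e.round(2),"dist",np.hypot(*X[:2]).round())
E
```

```text
D1 [397.4 -15.6 133.4] err 0.98 dist 398.0
D2 [437.9 -91.  134.2] err 0.94 dist 447.0
D3 [ 447.9 -163.8  133.2] err 0.77 dist 477.0
D4 [ 537.9 -148.4  133.6] err 0.82 dist 558.0
hub [550.6  34.7  46.8] err 0.21 dist 552.0
cap [ 496.6 -290.2   44.9] err 0.5 dist 575.0
small [467.  273.6  39.6] err 0.83 dist 541.0
```

View pics/wrist0.png

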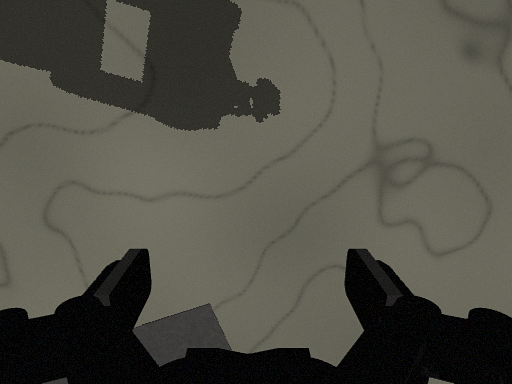

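The scene and side crops show D4 at scene (210,188)/side (275,125), which is 558 mm from the base. The others are at 398, 447 and 477 mm, so D4 is the driver to take; its top at about 133 mm fits the 130 mm given. The larger cap is at scene (165,244), and the smaller one at (267,131) is a bystander. The wrist picture shows only the bare counter and the fingers at rows 250 and below. Next I'll hover over the wheel.

```bash
python3 -m creep '[[[4,-5,0,0,0,1],[8,-10,0,0,0,2.5],[12,-15,0,0,0,4.08],[14.7,-18.3,0,0,0,4.08],[14.7,-18.3,0,0,0,4.08],[14.7,-18.3,0,0,0,4.08],[14.7,-18.3,0,0,0,4.08],[14.7,-18.3,0,0,0,4.08],[14.7,-18.3,0,0,0,4.08],[14.7,-18.3,0,0,0,4.08],[14.7,-18.3,0,0,0,4.08],[14.7,-18.3,0,0,0,4.08],[14.7,-18.3,0,0,0,4.08],[14.7,-18.3,0,0,0,4.08],[14.7,-18.3,0,0,0,4.08],[14.7,-18.3,0,0,0,4.08],[14.7,-18.3,0,0,0,4.08],[14.7,-18.3,0,0,0,4.08],[14.7,-18.3,0,0,0,4.08],[14.7,-18.3,0,0,0,4.08]]]'
cat > cap.py <<'E'
import sys,cv2,json,numpy as np
from rig import ctrl
n=sys.argv[1]; c=ctrl.capture("wrist" if len(sys.argv)<3 else sys.argv[2]); cv2.imwrite(f"pics/{n}.png",c["image"][:,:,::-1])
json.dump({k:np.array(v).tolist() for k,v in c.items() if k!="image"},open(f"pics/{n}.json","w"))
s=ctrl.sense(); print(s["time_s"],np.round(s["eef_pos"],2),np.round(s["ee_rot"],4),np.round(s["joints"],2),np.round(s["force"],2))
E
python3 cap.py w1
```

```text
time_s: 1.82
eef_pos: [549.9, 35.6, 304.2]
ee_rot: [0.0, -0.001, 1.0, 0.0]
force: [-0.5, -0.4, 0.2]
grip_width: 0.999
grip_force: 0.0
1.8667 [550.01  35.5  304.17] [ 2.e-04 -8.e-04  1.e+00 -0.e+00] [-0.15  0.37  1.42  0.    1.35 -1.72] [-0.35  0.08  0.77]
```

```bash
python3 -m creep '[[[-0.25,-3.6,0,0,0,0],[-0.5,-7.4,0,0,0,0],[-0.5,-7.4,0,0,0,0],[-0.5,-7.4,0,0,0,0],[-0.5,-7.4,0,0,0,0],[-0.5,-7.4,0,0,0,0],[-0.5,-7.4,0,0,0,0],[-0.5,-7.4,0,0,0,0]]]'; python3 cap.py w2
python3 -m creep '[[[-0.8,-3,0,0,0,0],[-1.6,-5.7,0,0,0,0],[-1.6,-5.7,0,0,0,0],[-1.6,-5.7,0,0,0,0],[-1.6,-5.7,0,0,0,0],[-1.6,-5.7,0,0,0,0],[-1.6,-5.7,0,0,0,0],[-1.6,-5.7,0,0,0,0]]]'; python3 cap.py w3
python3 - <<'E'
import cv2,numpy as np
I=[cv2.imread(f"pics/w{i}.png") for i in(1,2,3)]
o=[]
for im in I:
    c=cv2.resize(im[70:270,120:380],None,fx=1.5,fy=1.5,interpolation=cv2.INTER_CUBIC)
    for p in range(0,260,20):
        q=int(p*1.5); cv2.line(c,(q,0),(q,5),(0,255,255));cv2.line(c,(0,q),(5,q),(0,255,255))
        if p%40==0: cv2.putText(c,str(120+p),(q,15),0,.35,(0,255,255));cv2.putText(c,str(70+p),(7,q+4),0,.35,(0,255,255))
    o.append(c)
o.append(np.zeros_like(o[0]))
cv2.imwrite("pics/c2.png",cv2.convertScaleAbs(np.vstack([np.hstack(o[:2]),np.hstack(o[2:])]),alpha=1.6,beta=15))
E
```

```text
time_s: 2.53
eef_pos: [537.9, -149.2, 304.0]
ee_rot: [0.0, -0.001, 1.0, 0.0]
force: [-0.2, -0.1, 0.6]
grip_width: 0.996
grip_force: 0.0
2.5833 [ 538.03 -148.97  304.05] [ 1.e-04 -9.e-04  1.e+00  1.e-04] [-0.48  0.39  1.39  0.    1.36 -2.05] [0.45 1.11 0.12]
time_s: 3.25
eef_pos: [498.5, -291.3, 304.1]
ee_rot: [0.0, -0.001, 1.0, 0.0]
force: [-0.5, -0.8, 0.2]
grip_width: 0.995
grip_force: 0.0
3.3 [ 498.5  -291.39  304.09] [ 1.0e-04 -1.2e-03  1.0e+00 -0.0e+00] [-0.73  0.43  1.33  0.    1.38 -2.31] [-0.13  0.26  0.69]
```

View pics/c2.png

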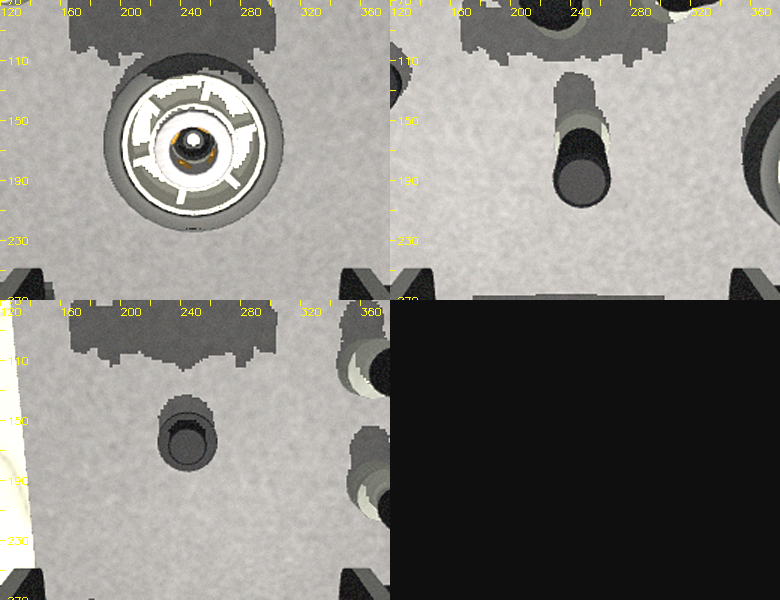

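The wrist crops show the wheel's hub at about (249,168) with the brass clips in the bore, the driver's grip top at about (247,191), and the large cap's crown top at about (245,167) inside its flange ring. I'll fit the edges for sub-pixel centres and lower the wrist over the cap for a second view.

```bash
cat >> h.py <<'E'
import cv2
from scipy.ndimage import map_coordinates
def circ(n,ctr,r0,rng,lo=0,hi=2*np.pi,pol=0):
    """radial strongest-edge search -> robust ellipse fit; pol +1: brighter outwards"""
    g=cv2.GaussianBlur(cv2.cvtColor(cv2.imread(f"pics/{n}.png"),cv2.COLOR_BGR2GRAY).astype(np.float32),(0,0),0.8)
    pts=[];rr=np.arange(r0-rng,r0+rng,.25)
    for a in np.linspace(lo,hi,120,endpoint=False):
        v=map_coordinates(g,[ctr[1]+rr*np.sin(a),ctr[0]+rr*np.cos(a)],order=1); d=np.gradient(v)
        d=np.abs(d) if pol==0 else d*pol
        i=d.argmax()
        if d[i]>1: pts.append((ctr[0]+rr[i]*np.cos(a),ctr[1]+rr[i]*np.sin(a)))
    p=np.array(pts)
    f=least_squares(lambda q:np.hypot(p[:,0]-q[0],p[:,1]-q[1])-q[2],[*ctr,r0],loss="soft_l1",f_scale=.5)
    return f.x, np.median(np.abs(f.fun)),len(p)
E
python3 - <<'E'
from h import *
for n,l,c,r,rng,pol in[("w1","sleeve",(249,168),27,5,-1),("w1","rimout",(249,165),47,5,-1),("w2","grip top",(247.5,191.5),19,4,0),("w3","crown",(244.7,167.3),13,4,0),("w3","flange",(244.7,164),19,4,1)]:
    x,e,k=circ(n,c,r,rng,pol=pol); print(n,l,x.round(2),e.round(2),k)
E
python3 -m creep '[[[0,0,-1.5,0,0,0],[0,0,-3,0,0,0],[0,0,-4,0,0,0],[0,0,-4,0,0,0],[0,0,-4,0,0,0],[0,0,-4,0,0,0],[0,0,-4,0,0,0]]]'; python3 cap.py w4
python3 - <<'E'
import cv2
c=cv2.imread("pics/w4.png")[120:300,160:340]
cv2.imwrite("pics/c3.png",cv2.convertScaleAbs(cv2.resize(c,None,fx=3,fy=3,interpolation=cv2.INTER_CUBIC),alpha=1.8,beta=20))
E
```

```text
w1 sleeve [248.39 168.08  29.25] 0.36 117
w1 rimout [248.67 166.26  46.97] 0.25 120
w2 grip top [247.51 191.36  17.62] 1.38 120
w3 crown [244.81 170.05  14.19] 0.57 120
w3 flange [244.69 164.35  19.79] 0.31 120
time_s: 3.88
eef_pos: [498.6, -293.1, 206.2]
ee_rot: [0.001, -0.0, 1.0, -0.001]
force: [-0.2, -0.2, 0.3]
grip_width: 1.004
grip_force: 0.0
3.9333 [ 498.49 -293.12  205.92] [ 1.3e-03 -3.0e-04  1.0e+00 -1.2e-03] [-0.73  0.52  1.46 -0.    1.16 -2.31] [-0.11  0.91  0.06]
```

View pics/c3.png

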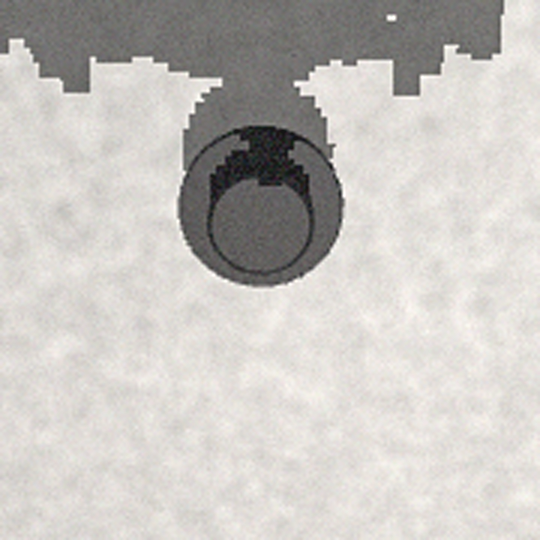

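The crop shows the large cap alone below the gripper: flange ring centre at about (246.8,188.7) and crown top at about (246.7,194).

```bash
python3 - <<'E'
from h import *
a,b,w1,w2=load("w3"),load("w4"),load("w1"),load("w2")
f4=circ("w4",(246.8,188.7),27,4,pol=1);c4=circ("w4",(246.7,194),17,3,lo=0,hi=np.pi); f3=circ("w3",(244.7,164.3),19.8,4,pol=1)
print(f4,c4[0]);print("flange",tri([(a,f3[0][:2]),(b,f4[0][:2])]),"crown",tri([(a,(244.7,167.3)),(b,c4[0][:2])]))
for z in(32,34): print("flange ray w3,w4 z",z,ray(a,f3[0][:2],z).round(1),ray(b,f4[0][:2],z).round(1))
print("crown z48",ray(a,(244.7,167.3),48).round(1),ray(b,c4[0][:2],48).round(1))
s,d=load("scene0"),load("side0")
print("wheel tri",tri([(w1,(248.4,168.1)),(s,(251.9,176.9)),(d,(263.8,206.9))]))
for z in(40,44,48,52): print("hub z",z,ray(w1,(248.4,168.1),z).round(1))
print("rim z40",ray(w1,(248.67,166.26),40).round(1))
print("driver",tri([(w2,(247.5,191.4)),(s,(210.4,188.5)),(d,(274.6,125.4))]),ray(w2,(247.5,191.4),130).round(1))
E
```

```text
(array([246.4941066 , 188.19855913,  27.2965997 ]), np.float64(0.2250404908922654), 120) [246.2533105  195.92006589  16.09450962]
flange (array([ 495.27470215, -293.96328467,   30.62654486]), np.float64(0.029666305580946073)) crown (array([ 493.26675251, -293.86291366,   57.54215433]), np.float64(0.28576980854867884))
flange ray w3,w4 z 32 [ 495.  -293.9   32. ] [ 494.9 -294.    32. ]
flange ray w3,w4 z 34 [ 494.6 -293.9   34. ] [ 494.3 -294.    34. ]
crown z48 [ 495.3 -293.7   48. ] [ 496.2 -294.1   48. ]
wheel tri (array([548.46476113,  36.59069504,  46.10573474]), np.float64(0.9574903001158361))
hub z 40 [549.2  36.9  40. ]
hub z 44 [548.3  36.9  44. ]
hub z 48 [547.5  36.9  48. ]
hub z 52 [546.6  36.9  52. ]
rim z40 [547.3  37.2  40. ]
driver (array([ 535.88785371, -148.74016988,  132.29554022]), np.float64(1.5289896142938915)) [ 536.2 -148.8  130. ]
```

The cap stands at about (495,-294), and its flange is measured at 30.6 mm, which fits. The hub is at about (547.5,37), the driver at (536,-149). I'll descend on the crown.

```bash
python3 -m creep '[[[-0.14,-0.04,-1,0,0,0],[-0.14,-0.04,-2,0,0,0],[-0.14,-0.04,-3,0,0,0],[-0.14,-0.04,-3.6,0,0,0],[-0.14,-0.04,-3.84,0,0,0],[-0.14,-0.04,-3.84,0,0,0],[-0.14,-0.04,-3.84,0,0,0],[-0.14,-0.04,-3.84,0,0,0]]]' 60
python3 -m creep '[[[0,0,0,0,0,0],[0,0,0,0,0,0],[0,0,0,0,0,0],[0,0,0,0,0,0],[0,0,0,0,0,0],[0,0,0,0,0,0],[0,0,0,0,0,0],[0,0,0,0,0,0],[0,0,0,0,0,0],[0,0,0,0,0,0]]]' 15 30
```

```text
time_s: 4.6
eef_pos: [495.0, -294.4, 109.5]
ee_rot: [0.001, -0.0, 1.0, -0.001]
force: [0.2, -0.2, 0.5]
grip_width: 0.702
grip_force: 0.0
time_s: 5.43
eef_pos: [494.6, -294.1, 108.6]
ee_rot: [0.0, -0.0, 1.0, -0.0]
force: [-0.6, 0.5, 6.2]
grip_width: 0.29
grip_force: 29.3
```

```bash
python3 -m creep '[[[0,0,0.5,0,0,0],[0,0,1.5,0,0,0],[0,0,3,0,0,0],[0,0,4.5,0,0,0],[0,0,6,0,0,0],[0.5,1.5,6.8,0,0,0],[0.9,3,6.8,0,0,0],[1.3,4.5,6.8,0,0,0],[1.7,6,6.8,0,0,0],[2.1,7.5,6.8,0,0,0],[2.5,9,6.8,0,0,0],[3,10.5,6.8,0,0,0],[3.4,12,6.8,0,0,0],[3.8,13.24,6.4,0,0,0],[3.8,13.24,5.4,0,0,0],[3.8,13.24,4.8,0,0,0],[3.8,13.24,4.8,0,0,0],[3.8,13.24,4.8,0,0,0],[3.8,13.24,4.8,0,0,0],[3.8,13.24,4.8,0,0,0]]]'; python3 cap.py w5
python3 - <<'E'
import cv2
c=cv2.imread("pics/w5.png")
cv2.imwrite("pics/c5.png",cv2.convertScaleAbs(cv2.resize(c[40:384,80:420],None,fx=1.7,fy=1.7,interpolation=cv2.INTER_CUBIC),alpha=1.6,beta=20))
E
```

```text
time_s: 7.1
eef_pos: [589.8, 36.7, 229.3]
ee_rot: [0.001, 0.0, 1.0, -0.0]
force: [0.1, 0.6, -1.1]
grip_width: 0.282
grip_force: 29.7
7.15 [589.72  36.73 229.14] [ 1.e-03  2.e-04  1.e+00 -1.e-04] [-0.14  0.52  1.39 -0.    1.23 -1.71] [-0.02  0.44 -0.7 ]
```

View pics/c5.png

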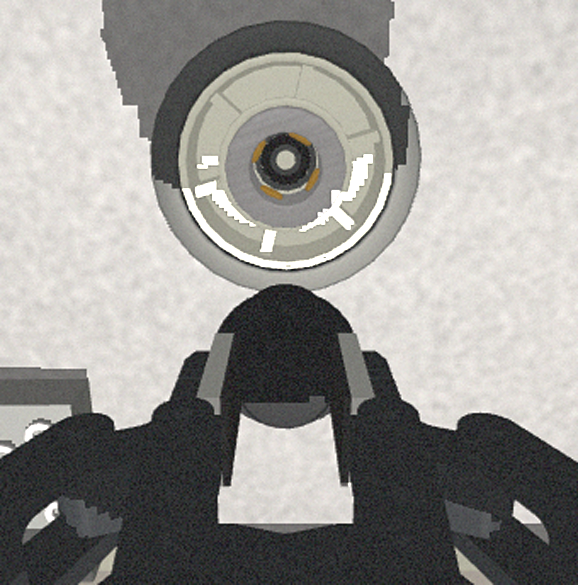

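The picture shows the cap hanging square between the fingers, flange arc centre at about (248,249). The wheel's sleeve is fully visible, centred at about (248,138), with the clips in the bore.

```bash
python3 - <<'E'
from h import *
a,b=load("w1"),load("w5")
for l,n,c,r,rg,p in[("sleeve","w5",(248.2,137.6),35,4,0),("bore","w5",(247.7,138.8),20.5,3,-1),("rim","w5",(248,134),64,4,-1),("sleeve","w1",(248.4,168.1),28,3,0),("bore","w1",(248.4,168.5),16,3,-1),("capflange","w5",(247.6,249),41,5,1)]:
    hi=2*np.pi; lo=0
    if l=="capflange": lo,hi=np.pi*1.05,np.pi*1.95
    x=circ(n,c,r,rg,lo,hi,pol=p); print(l,n,x[0].round(2),x[1].round(2),[ray(load(n),x[0][:2],z).round(1).tolist()[:2] for z in(44,48,52,152)])
    if l=="sleeve" and n=="w5": s5=x[0][:2]
    if l=="sleeve" and n=="w1": s1=x[0][:2]
print(tri([(a,s1),(b,s5)]))
E
```

```text
sleeve w5 [247.68 138.16  36.32] 0.7 [[549.2, 37.2], [548.7, 37.1], [548.3, 37.1], [536.0, 37.1]]
bore w5 [248.04 135.44  19.52] 0.16 [[547.2, 37.4], [546.7, 37.4], [546.3, 37.4], [534.8, 37.3]]
rim w5 [247.56 134.02  63.27] 0.18 [[546.1, 37.1], [545.7, 37.1], [545.2, 37.1], [534.2, 37.1]]
sleeve w1 [248.14 169.4   27.78] 0.51 [[549.7, 36.6], [548.8, 36.6], [548.0, 36.6], [526.3, 36.4]]
bore w1 [248.61 165.47  15.07] 0.44 [[545.6, 37.1], [544.8, 37.1], [544.0, 37.1], [523.5, 36.7]]
capflange w5 [247.41 251.92  43.55] 0.57 [[645.1, 36.9], [643.1, 36.9], [641.1, 36.9], [591.2, 37.0]]
(array([548.69242426,  36.96361695,  48.52321877]), np.float64(0.3282606313191536))
```

```bash
python3 -m creep '[[[-0.84,0,-0.8,0,0,0],[-1.68,0.01,-1.6,0,0,0],[-1.68,0.01,-2.4,0,0,0],[-1.68,0.01,-2.6,0,0,0],[-1.68,0.01,-2.7,0,0,0],[-1.68,0.01,-2.8,0,0,0],[-1.68,0.01,-2.9,0,0,0],[-1.68,0.01,-3,0,0,0],[-1.68,0.01,-3,0,0,0],[-1.68,0.01,-3,0,0,0]]]'; python3 -m creep '[[[0,0,-0.08,0,0,0],[0,0,-0.16,0,0,0],[0,0,-0.24,0,0,0],[0,0,-0.32,0,0,0],[0,0,-0.32,0,0,0],[0,0,-0.32,0,0,0]]]'; python3 cap.py w6
```

```text
time_s: 7.98
eef_pos: [547.6, 37.4, 153.1]
ee_rot: [0.0, -0.0, 1.0, -0.0]
force: [1.2, -0.1, -1.4]
grip_width: 0.288
grip_force: 29.7
time_s: 8.48
eef_pos: [547.4, 37.4, 144.8]
ee_rot: [-0.0, -0.0, 1.0, 0.0]
force: [0.2, 0.4, -0.6]
grip_width: 0.285
grip_force: 29.7
8.5333 [547.4   37.36 144.85] [-0.e+00 -1.e-04  1.e+00 -0.e+00] [-0.15  0.54  1.61 -0.    0.99 -1.72] [ 0.07 -0.03 -1.28]
```

```bash
python3 -m creep '[[[0,0,-0.04,0,0,0],[0,0,-0.08,0,0,0],[0,0,-0.12,0,0,0],[0,0,-0.16,0,0,0],[0,0,-0.16,0,0,0],[0,0,-0.16,0,0,0]]]'
```

```text
time_s: 9.03
eef_pos: [547.5, 37.3, 140.9]
ee_rot: [0.0, -0.0, 1.0, -0.0]
force: [0.2, -0.9, -0.0]
grip_width: 0.29
grip_force: 29.8
```

Resting on the clips. I'll release, rise, and check the cap.

```bash
python3 -m creep '[[[0,0,-0.02,0,0,0],[0,0,-0.02,0,0,0],[0,0,-0.02,0,0,0],[0,0,-0.02,0,0,0],[0,0,-0.02,0,0,0],[0,0,-0.02,0,0,0]]]' 70 | tail -3
python3 -m creep '[[[0,0,1,0,0,0],[0,0,2.5,0,0,0],[0.3,0,4,0,0,0],[0.5,0,5.6,0,0,0],[0.5,0,5.6,0,0,0],[0.5,0,5.6,0,0,0],[0.5,0,5.6,0,0,0],[0.5,0,5.6,0,0,0]]]'; python3 cap.py w7; python3 cap.py s7 side
python3 - <<'E'
import cv2,numpy as np
a=cv2.resize(cv2.imread("pics/w7.png")[60:260,150:350],(560,560),interpolation=cv2.INTER_CUBIC)
b=cv2.resize(cv2.imread("pics/s7.png")[160:260,225:310],(240,282),interpolation=cv2.INTER_CUBIC)
o=np.zeros((560,800,3),np.uint8);o[:,:560]=a;o[:282,560:]=b
cv2.imwrite("pics/c7.png",cv2.convertScaleAbs(o,alpha=1.7,beta=20))
E
```

```text
force: [-0.3, -0.6, 0.2]
grip_width: 0.824
grip_force: 0.0
time_s: 10.2
eef_pos: [559.4, 37.4, 278.9]
ee_rot: [-0.001, -0.0, 1.0, 0.0]
force: [0.1, 0.0, -0.1]
grip_width: 0.82
grip_force: 0.0
10.25 [559.47  37.4  278.98] [-1.3e-03 -1.0e-04  1.0e+00  2.0e-04] [-0.14  0.41  1.42 -0.    1.31 -1.71] [ 0.1  -0.33 -0.2 ]
10.3 [559.55  37.38 279.14] [-1.2e-03 -1.0e-04  1.0e+00  2.0e-04] [-0.14  0.41  1.42  0.    1.31 -1.71] [-0.25  0.86  0.06]
```

View pics/c7.png

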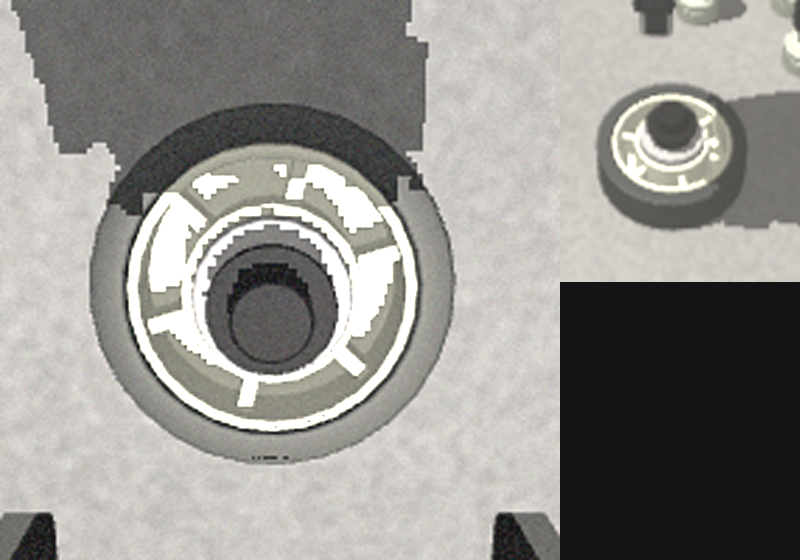

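The cap stands upright and centred in the hub: flange at about (246.8,170.4), crown top at about (246.8,175.4). I'll compute the press target and the driver's grasp.

```bash
python3 - <<'E'
from h import *
c=load("w7")
f=circ("w7",(246.8,170.4),23.6,3); k=circ("w7",(246.8,175.4),15,2.5,0,np.pi)
print(f,k); print("flange",ray(c,f[0][:2],66).round(1),"crown",ray(c,k[0][:2],80).round(1), "hand-read", ray(c,(246.8,170.4),66).round(1),ray(c,(246.8,175.4),80).round(1))
g=circ("w2",(247.5,191.4),18.5,2.5,0,np.pi); print(g,ray(load("w2"),g[0][:2],130).round(1))
E
```

```text
(array([246.53450829, 169.92862884,  23.84261618]), np.float64(0.20143326924110383), 120) (array([247.04913725, 179.16639103,  13.36511986]), np.float64(0.6105909755108376), 120)
flange [548.8  37.   66. ] crown [553.6  37.5  80. ] hand-read [549.2  37.3  66. ] [550.4  37.3  80. ]
(array([247.48797499, 188.82409361,  19.37366839]), np.float64(0.10554010158549332), 120) [ 534.2 -148.8  130. ]
```

```bash
python3 -m creep '[[[-0.3,-1.5,0,0,0,0],[-0.6,-3,0,0,0,0],[-0.8,-4.5,0,0,0,0],[-0.98,-6,0,0,0,0],[-0.98,-7.45,0,0,0,0],[-0.98,-7.45,0,0,0,0],[-0.98,-7.45,-1,0,0,0],[-0.98,-7.45,-2,0,0,0],[-0.98,-7.45,-3,0,0,0],[-0.98,-7.45,-4,0,0,0],[-0.98,-7.45,-5,0,0,0],[-0.98,-7.45,-5,0,0,0],[-0.98,-7.45,-5,0,0,0],[-0.98,-7.45,-5,0,0,0]]]'
python3 -m creep '[[[0,0,0,0,0,0],[0,0,0,0,0,0],[0,0,0,0,0,0],[0,0,0,0,0,0],[0,0,0,0,0,0],[0,0,0,0,0,0],[0,0,0,0,0,0],[0,0,0,0,0,0],[0,0,0,0,0,0],[0,0,0,0,0,0]]]' 15 90
```

```text
time_s: 11.47
eef_pos: [535.9, -149.0, 156.6]
ee_rot: [0.001, -0.0, 1.0, -0.0]
force: [0.8, -0.2, 0.0]
grip_width: 0.818
grip_force: 0.0
time_s: 12.3
eef_pos: [535.7, -149.1, 156.5]
ee_rot: [0.001, -0.0, 1.0, -0.0]
force: [-1.3, 0.8, 6.3]
grip_width: 0.331
grip_force: 88.3
```

```bash
python3 -m creep '[[[0,0,0.4,0,0,0],[0,0,1.4,0,0,0],[0,0,2.6,0,0,0],[0,0,3.8,0,0,0],[0,0,4.6,0,0,0],[0.1,1.2,4.6,0,0,0],[0.2,2.4,4.6,0,0,0],[0.3,3.6,4.6,0,0,0],[0.4,4.8,4.6,0,0,0],[0.5,6,4.6,0,0,0],[0.55,7,4.6,0,0,0],[0.55,7.45,4.4,0,0,0],[0.55,7.45,4.4,0,0,0],[0.55,7.45,4.4,0,0,0],[0.55,7.45,4.4,0,0,0],[0.55,7.45,4.4,0,0,0]]]'
python3 cap.py w8; python3 cap.py s8 side; python3 cap.py v8 scene
python3 - <<'E'
import cv2,numpy as np
def z(f,r,c,s): return cv2.resize(cv2.imread(f"pics/{f}.png")[r[0]:r[1],c[0]:c[1]],None,fx=s,fy=s,interpolation=cv2.INTER_CUBIC)
o=np.zeros((600,800,3),np.uint8)
def put(i,y,x): o[y:y+i.shape[0],x:x+i.shape[1]]=i
put(z("w8",(130,330),(150,350),2),0,0); put(z("s8",(120,245),(215,315),4),0,400); put(z("v8",(110,210),(205,305),2),400,0)
cv2.imwrite("pics/c8.png",cv2.convertScaleAbs(o,alpha=1.7,beta=20))
E
```

```text
time_s: 13.63
eef_pos: [549.2, 36.2, 265.5]
ee_rot: [0.0, 0.001, 1.0, -0.0]
force: [0.1, 0.3, -2.4]
grip_width: 0.332
grip_force: 89.4
13.6833 [549.21  36.26 265.5 ] [ 0.e+00  6.e-04  1.e+00 -1.e-04] [-0.15  0.4   1.48 -0.    1.26 -1.72] [-0.11 -1.02 -3.  ]
13.7333 [549.22  36.41 265.5 ] [ 1.e-04  5.e-04  1.e+00 -1.e-04] [-0.15  0.4   1.48 -0.    1.26 -1.72] [-0.38 -0.46 -2.79]
13.7833 [549.2   36.59 265.5 ] [ 1.e-04  4.e-04  1.e+00 -1.e-04] [-0.15  0.4   1.48 -0.    1.26 -1.72] [ 0.17 -0.52 -3.35]
```

View pics/c8.png

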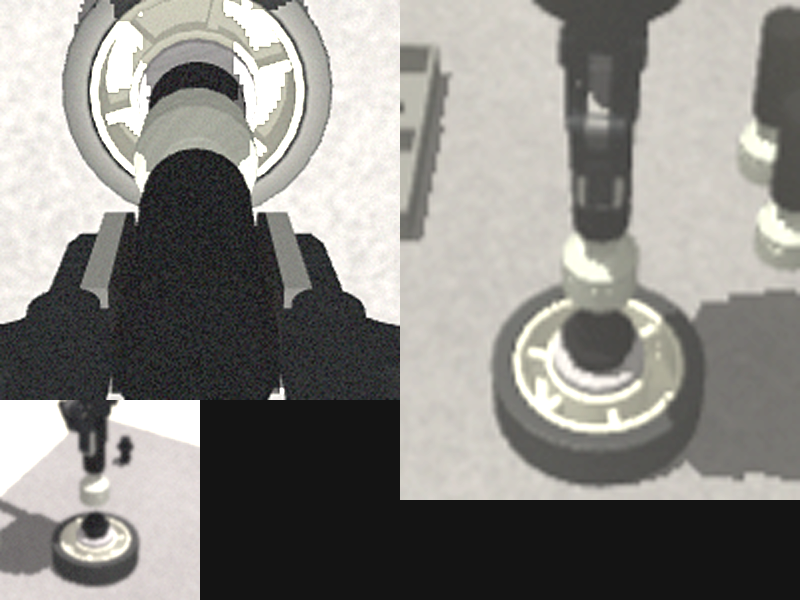

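The views show the driver held upright. Its cup is at side column ~264.9 with the cap just below at ~264.8, and the two are in line in the wrist view at column ~247.5. I'll check numerically.

```bash
python3 - <<'E'
from h import *
for n in("s8","v8","w8"):
    c=load(n); print(n,[proj(c,[548.8,37,z]).round(2).tolist() for z in(48,66,80,109,118,127)])
# cup silhouettes: bright cup column centroid per row
for n,rows,c0,c1 in(("s8",range(181,192,2),250,280),("v8",range(148,160,2),240,265)):
    g=cv2.cvtColor(cv2.imread(f"pics/{n}.png"),cv2.COLOR_BGR2GRAY).astype(int)
    for r in rows: print(n,r,g[r,c0:c1].tolist())
E
```

```text
s8 [[264.37, 207.5], [264.47, 202.75], [264.54, 198.94], [264.7, 190.74], [264.75, 188.1], [264.81, 185.42]]
v8 [[251.54, 175.88], [251.47, 170.87], [251.42, 166.92], [251.31, 158.55], [251.28, 155.91], [251.25, 153.24]]
w8 [[248.05, 179.41], [248.09, 184.57], [248.12, 189.04], [248.19, 199.93], [248.21, 203.85], [248.24, 208.08]]
s8 181 [107, 106, 107, 109, 109, 113, 129, 137, 139, 150, 145, 90, 71, 69, 68, 65, 66, 70, 69, 74, 76, 75, 72, 78, 93, 108, 109, 108, 108, 109]
s8 183 [109, 107, 109, 110, 111, 114, 135, 141, 142, 142, 149, 98, 75, 76, 75, 74, 73, 74, 75, 76, 77, 76, 74, 74, 85, 102, 105, 107, 110, 110]
s8 185 [112, 109, 108, 108, 109, 103, 137, 142, 142, 142, 143, 141, 127, 127, 94, 84, 85, 84, 80, 78, 77, 78, 77, 77, 85, 104, 107, 108, 108, 109]
s8 187 [109, 110, 107, 106, 107, 93, 88, 113, 138, 142, 141, 141, 142, 143, 142, 141, 126, 93, 80, 78, 78, 77, 75, 70, 91, 103, 106, 106, 107, 109]
s8 189 [105, 106, 106, 105, 108, 98, 85, 98, 90, 106, 116, 124, 138, 143, 142, 139, 140, 121, 88, 77, 74, 72, 72, 68, 92, 104, 105, 105, 107, 107]
s8 191 [104, 105, 92, 82, 76, 75, 83, 85, 87, 87, 84, 82, 80, 79, 77, 76, 76, 74, 75, 74, 74, 73, 71, 67, 67, 83, 98, 107, 108, 107]
v8 148 [114, 114, 115, 115, 114, 112, 105, 91, 80, 75, 74, 73, 74, 72, 76, 96, 124, 127, 122, 117, 114, 116, 114, 115, 115]
v8 150 [113, 113, 113, 112, 107, 93, 81, 77, 78, 77, 80, 83, 90, 100, 125, 143, 153, 152, 145, 126, 117, 114, 113, 115, 116]
v8 152 [115, 114, 113, 111, 99, 84, 81, 84, 92, 108, 115, 130, 152, 161, 165, 162, 159, 156, 147, 127, 115, 115, 113, 116, 115]
v8 154 [114, 114, 114, 110, 97, 81, 86, 111, 131, 140, 146, 152, 160, 163, 163, 158, 146, 133, 115, 107, 109, 113, 116, 115, 116]
v8 156 [113, 113, 114, 113, 102, 81, 75, 81, 88, 93, 102, 106, 110, 109, 109, 108, 103, 98, 99, 102, 111, 114, 116, 116, 116]
v8 158 [114, 113, 113, 111, 99, 80, 75, 76, 77, 78, 84, 83, 87, 93, 99, 103, 100, 96, 96, 101, 112, 114, 115, 115, 116]
```

Aligned to within about 1 mm (the cup has 3 mm clearance). I'll lower the cup over the crown.

```bash
python3 -m creep '[[[0,0.01,-0.5,0,0,0],[0,0.01,-0.9,0,0,0],[0,0.01,-1.05,0,0,0],[0,0.01,-1.15,0,0,0],[0,0.01,-1.25,0,0,0],[0,0.01,-1.35,0,0,0],[0,0.01,-1.45,0,0,0],[0,0.01,-1.55,0,0,0],[0,0.01,-1.55,0,0,0],[0,0.01,-1.55,0,0,0],[0,0.01,-1.55,0,0,0]]]'
python3 -m creep '[[[0,0,-0.04,0,0,0],[0,0,-0.08,0,0,0],[0,0,-0.12,0,0,0],[0,0,-0.16,0,0,0],[0,0,-0.2,0,0,0],[0,0,-0.2,0,0,0]]]'
```

```text
time_s: 14.7
eef_pos: [549.2, 37.6, 226.8]
ee_rot: [0.0, -0.0, 1.0, -0.0]
force: [0.3, -0.3, -2.3]
grip_width: 0.333
grip_force: 89.4
time_s: 15.2
eef_pos: [549.0, 37.6, 221.4]
ee_rot: [-0.0, -0.0, 1.0, 0.0]
force: [-0.1, -0.9, -2.3]
grip_width: 0.335
grip_force: 89.4
```

```bash
for i in 1; do python3 -m creep '[[[0,0,-0.04,0,0,0],[0,0,-0.08,0,0,0],[0,0,-0.08,0,0,0]]]'|sed -n '2p;4p'; done
python3 -m creep '[[[0,0,-0.04,0,0,0],[0,0,-0.08,0,0,0],[0,0,-0.08,0,0,0]]]'|sed -n '2p;4p'
```

```text
eef_pos: [549.3, 37.6, 220.1]
force: [-1.7, -0.1, 5.0]
eef_pos: [549.3, 37.6, 218.1]
force: [-1.3, 0.5, 3.6]
```

```bash
python3 -m creep '[[[0,0,-0.04,0,0,0],[0,0,-0.08,0,0,0],[0,0,-0.08,0,0,0]]]'|sed -n '2p;4p'
python3 -m creep '[[[0,0,-0.04,0,0,0],[0,0,-0.08,0,0,0],[0,0,-0.08,0,0,0]]]'|sed -n '2p;4p'
python3 -m creep '[[[0,0,-0.04,0,0,0],[0,0,-0.06,0,0,0],[0,0,-0.06,0,0,0]]]'|sed -n '2p;4p'
```

```text
eef_pos: [548.9, 37.6, 214.9]
force: [0.5, 0.8, -3.1]
eef_pos: [549.0, 37.6, 213.1]
force: [0.0, 0.1, -2.6]
eef_pos: [549.1, 37.6, 212.0]
force: [-0.0, 0.6, -2.5]
```

Snapped through. Now I'll creep to the hard stop.

```bash
python3 -m creep '[[[0,0,-0.03,0,0,0],[0,0,-0.03,0,0,0]]]'|sed -n '2p;4p'
python3 -m creep '[[[0,0,-0.03,0,0,0],[0,0,-0.03,0,0,0]]]'|sed -n '2p;4p'
python3 -m creep '[[[0,0,-0.03,0,0,0],[0,0,-0.03,0,0,0]]]'|sed -n '2p;4p'
python3 -m creep '[[[0,0,-0.03,0,0,0],[0,0,-0.03,0,0,0]]]'|sed -n '2p;4p'
```

```text
eef_pos: [549.1, 37.6, 211.3]
force: [-0.2, -0.7, -2.5]
eef_pos: [549.2, 37.6, 210.8]
force: [0.5, 0.2, -1.7]
eef_pos: [549.3, 37.6, 210.7]
force: [-2.6, 0.6, 4.4]
eef_pos: [549.5, 37.6, 210.7]
force: [-3.1, 0.4, 9.2]
```

```bash
python3 -m creep '[[[0,0,-0.03,0,0,0],[0,0,-0.03,0,0,0],[0,0,-0.03,0,0,0]]]'|sed -n '2p;4p'
python3 -m creep '[[[0,0,-0.01,0,0,0],[0,0,-0.01,0,0,0],[0,0,-0.01,0,0,0]]]'|sed -n '2p;4p'
```

```text
eef_pos: [549.6, 37.6, 210.6]
force: [-4.5, 0.4, 15.1]
eef_pos: [549.6, 37.6, 210.6]
force: [-4.9, 1.4, 17.8]
```

```bash
python3 -m creep '[[[0,0,-0.01,0,0,0],[0,0,-0.01,0,0,0],[0,0,-0.01,0,0,0],[0,0,-0.01,0,0,0],[0,0,-0.01,0,0,0],[0,0,-0.01,0,0,0],[0,0,-0.01,0,0,0],[0,0,-0.01,0,0,0],[0,0,-0.01,0,0,0],[0,0,-0.01,0,0,0]]]'
python3 -m creep '[[[0,0,0.05,0,0,0],[0,0,0.15,0,0,0],[0,0,0.3,0,0,0],[0,0,0.6,0,0,0],[0,0,1,0,0,0],[0,0,1.6,0,0,0],[0,0,2.2,0,0,0],[0,0,2.2,0,0,0],[0,0,2.2,0,0,0],[0,0,2.2,0,0,0]]]'; python3 cap.py s9 side; python3 cap.py w9
```

```text
time_s: 18.45
eef_pos: [549.7, 37.6, 210.6]
ee_rot: [0.002, -0.0, 1.0, -0.0]
force: [-5.5, 0.8, 18.9]
grip_width: 0.331
grip_force: 90.7
time_s: 19.28
eef_pos: [548.9, 37.6, 262.3]
ee_rot: [-0.001, -0.0, 1.0, 0.0]
force: [-0.2, 0.5, -2.1]
grip_width: 0.329
grip_force: 89.6
19.3333 [548.84  37.64 261.99] [-8.e-04 -1.e-04  1.e+00  1.e-04] [-0.14  0.4   1.48 -0.    1.26 -1.72] [-0.1   0.04 -3.62]
19.3833 [548.86  37.62 261.96] [-9.e-04 -1.e-04  1.e+00  1.e-04] [-0.14  0.4   1.48 -0.    1.26 -1.72] [ 0.   -0.02 -2.65]
```

The cap was held at about 21.5 N for 0.8 s, then the driver lifted clear. Travel from rest to the stop was about 11 mm, and the hub height of about 50 mm fits the measurement. Now I'll take the driver back.

```bash
python3 -m creep '[[[-0.1,-1.2,0,0,0,0],[-0.2,-2.4,0,0,0,0],[-0.3,-3.6,0,0,0,0],[-0.4,-4.8,0,0,0,0],[-0.5,-6,0,0,0,0],[-0.53,-7,0,0,0,0],[-0.53,-7.47,-0.3,0,0,0],[-0.53,-7.47,-1.2,0,0,0],[-0.53,-7.47,-2.2,0,0,0],[-0.53,-7.47,-3.2,0,0,0],[-0.53,-7.47,-3.8,0,0,0],[-0.53,-7.47,-4.08,0,0,0],[-0.53,-7.47,-4.08,0,0,0],[-0.53,-7.47,-4.08,0,0,0],[-0.53,-7.47,-4.08,0,0,0]]]'
python3 -m creep '[[[0,0,-0.04,0,0,0],[0,0,-0.08,0,0,0],[0,0,-0.12,0,0,0],[0,0,-0.12,0,0,0]]]'
```

```text
time_s: 20.63
eef_pos: [536.4, -149.2, 161.9]
ee_rot: [0.001, -0.0, 1.0, -0.0]
force: [-0.6, 0.3, -2.7]
grip_width: 0.329
grip_force: 89.6
time_s: 20.97
eef_pos: [535.9, -149.1, 157.9]
ee_rot: [0.0, -0.0, 1.0, -0.0]
force: [0.5, 0.2, -1.5]
grip_width: 0.326
grip_force: 89.6
```

```bash
python3 -m creep '[[[0,0,-0.03,0,0,0],[0,0,-0.03,0,0,0],[0,0,-0.03,0,0,0]]]'|sed -n '2p;4p'
python3 -m creep '[[[0,0,-0.02,0,0,0],[0,0,-0.02,0,0,0],[0,0,-0.02,0,0,0]]]'|sed -n '2p;4p'
```

```text
eef_pos: [535.9, -149.1, 157.1]
force: [-0.1, 0.9, -3.1]
eef_pos: [535.9, -149.1, 156.6]
force: [-0.7, 0.3, -2.4]
```

```bash
python3 -m creep '[[[0,0,-0.02,0,0,0],[0,0,-0.02,0,0,0],[0,0,-0.02,0,0,0]]]'|sed -n '2p;4p'
python3 -m creep '[[[0,0,-0.02,0,0,0],[0,0,-0.02,0,0,0],[0,0,-0.02,0,0,0]]]'|sed -n '2p;4p'
```

```text
eef_pos: [536.0, -149.1, 156.5]
force: [-1.5, 0.6, 2.9]
eef_pos: [536.1, -149.2, 156.5]
force: [-3.3, 1.4, 8.4]
```

The driver stands on the counter at the same height as before, so it did not slip in the grip. I'll relax the push, release, and rise.

```bash
python3 -m creep '[[[0,0,0.03,0,0,0],[0,0,0.03,0,0,0]]]' - 25 | sed -n '2p;4p'
python3 -m creep '[[[0,0,0,0,0,0],[0,0,0,0,0,0],[0,0,0,0,0,0],[0,0,0,0,0,0],[0,0,0,0,0,0],[0,0,0,0,0,0],[0,0,0,0,0,0]]]' 70 | tail -2
python3 -m creep '[[[0,0,0.5,0,0,0],[0,0,1.5,0,0,0],[0,0,2.5,0,0,0],[0,0,4,0,0,0],[0,0,5.2,0,0,0],[0,1.5,5.2,0,0,0],[0.2,3,5.2,0,0,0],[0.4,4.5,5.2,0,0,0],[0.6,6,5.2,0,0,0],[0.9,7.45,5.2,0,0,0],[0.9,7.45,5.2,0,0,0],[0.9,7.45,5.2,0,0,0],[0.9,7.45,5.2,0,0,0]]]'
python3 cap.py w10; python3 cap.py s10 side; python3 cap.py v10 scene
python3 - <<'E'
import cv2,numpy as np
from h import *
def z(f,r,c,s): return cv2.resize(cv2.imread(f"pics/{f}.png")[r[0]:r[1],c[0]:c[1]],None,fx=s,fy=s,interpolation=cv2.INTER_CUBIC)
o=np.zeros((600,800,3),np.uint8)
def put(i,y,x): o[y:y+i.shape[0],x:x+i.shape[1]]=i
put(z("w10",(60,260),(150,350),2),0,0); put(z("s10",(90,240),(200,350),2.66),0,400); put(z("v10",(130,230),(145,295),2),400,0)
put(z("s10",(160,240),(220,310),2.4),400,400)
cv2.imwrite("pics/c10.png",cv2.convertScaleAbs(o,alpha=1.7,beta=20))
E
```

```text
eef_pos: [536.0, -149.2, 156.5]
force: [-1.0, -0.1, 1.9]
grip_width: 0.82
grip_force: 0.0
time_s: 23.8
eef_pos: [558.3, 36.8, 286.3]
ee_rot: [-0.0, -0.0, 1.0, -0.0]
force: [0.8, 0.1, -0.5]
grip_width: 0.82
grip_force: 0.0
23.85 [558.34  36.26 286.32] [-1.e-04  3.e-04  1.e+00 -1.e-04] [-0.14  0.4   1.42 -0.    1.32 -1.71] [ 0.13 -0.55 -0.22]
23.9 [558.36  36.01 286.38] [-0.e+00  6.e-04  1.e+00 -1.e-04] [-0.14  0.4   1.42 -0.    1.32 -1.71] [-0.86 -0.64 -0.55]
23.95 [558.35  35.97 286.4 ] [-0.e+00  7.e-04  1.e+00 -1.e-04] [-0.15  0.4   1.42 -0.    1.32 -1.71] [-0.2   1.1   0.41]
```

View pics/c10.png

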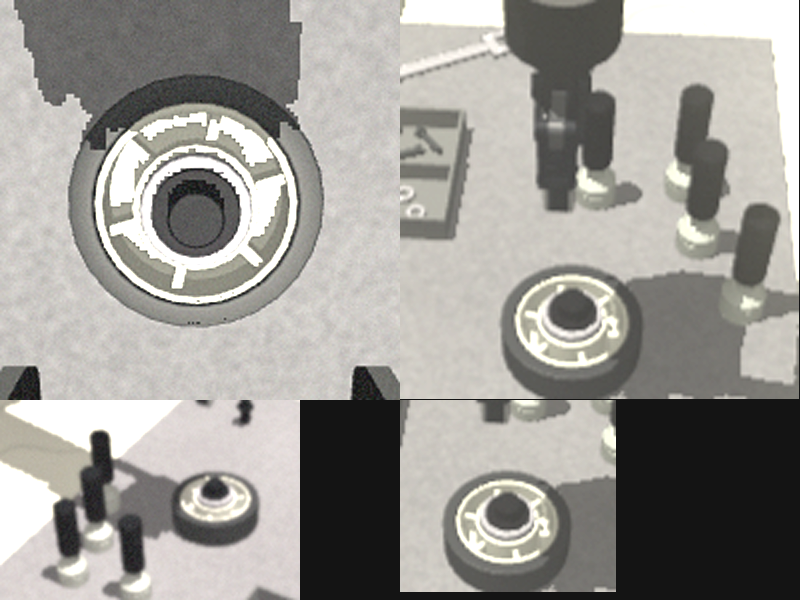

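```bash
python3 - <<'E'
from h import *
for n,c0 in(("w7",(246.6,170)),("w10",(247.5,166))):
    c=load(n); f=circ(n,c0,22.5,3.5); print(n,f[0].round(2),f[1].round(2),{z:proj(c,[548.8,37,z]).round(1).tolist() for z in(50,54,58,62,66)})
    for z in(50,54,58,66): 
        e=[proj(c,[548.8,37+s*21,z])[0] for s in(1,-1)]; print("  z",z,"r px",round(abs(e[0]-e[1])/2,2))
E
```

```text
w7 [246.54 169.96  23.84] 0.17 {50: [246.6, 166.3], 54: [246.5, 167.2], 58: [246.5, 168.1], 62: [246.5, 169.0], 66: [246.5, 170.0]}
  z 50 r px 22.85
  z 54 r px 23.14
  z 58 r px 23.44
  z 66 r px 24.06
w10 [247.5  165.63  22.65] 0.21 {50: [247.4, 165.2], 54: [247.4, 166.1], 58: [247.4, 167.0], 62: [247.4, 167.9], 66: [247.4, 168.8]}
  z 50 r px 22.32
  z 54 r px 22.6
  z 58 r px 22.89
  z 66 r px 23.48
```

The flange top went from 66 mm to about 54 mm, concentric with the hub face at about 50 mm, so the cap is seated. The driver stands upright and free, and nothing else appears to have moved.

```bash
python3 -c "from rig import ctrl; print(ctrl.finish_job())"
```

```text
the job is handed in; nothing more can be done
None
```

The large cap is pressed home in the hub, held at the stop at about 21 N for 0.8 s; the driver stands released on the counter where it was, and the job was handed in at about 24 s.

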